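Uncover the sample tubes and hold the block incubator open

TASK

I am about to move the sample tubes into the block incubator by hand. Lift the loose cover off the tube box and lay it flat, knob up, in the middle of the plain bench mat, setting it down rather than dropping it; then raise the incubator's hinged lid to about 60 degrees from closed and keep holding it there with the gripper fingers: it falls shut if let go, so finish while still holding it, with nothing else propping it. Leave the tube box and everything else on the desk where they are.

Things in the scene. Friction and masses are not known exactly. Their poses are not given: they have to be found in the camera images.
- box_cover: Loose white plastic cover on the tube box, 142 x 102 x 19 mm: 4 mm top plate, 15 mm skirt outside the box's walls with 3 mm play all round; about 0.12 kg; a grey knob in the middle of its top. Lifts straight up. Origin: centre of the skirt's lower edge (65 mm above the desk when on the box, 3 mm when flat on the mat); z up, x along the 142 mm side.
- cover_knob (a point): Middle of the cover's knob, 41 mm above the cover's origin, 22 mm above its top plate. The knob is upright and round, 24 mm across from 8 to 30 mm above the plate, with a narrower neck below.
- tube_box: White open plastic box with a rack of stoppered sample tubes, under the cover at the start: 130 x 90 x 80 mm, walls 4 mm, about 0.9 kg, standing loose on the desk to the left or to the right of the incubator. Origin: centre of its underside; x along the 130 mm side. Nothing inside stands higher than its rim.
- bench_mat: Plain black rubber bench mat lying on the desk on the other side of the incubator from the tube box, 220 x 170 mm, 3 mm thick, empty, fixed. Origin: centre of its underside; x along the 220 mm side.
- incubator: White dry-block tube incubator, fixed, 260 mm deep (x) x 220 mm wide (y). In front of its hinged lid is a low sloping control panel (37 mm high at its edge nearest the robot, 63 mm at the housing). Housing top 88 mm, closed lid 112 mm above the desk. Origin: centre of its underside; x points from the control panel (robot side) to the hinge.
- incubator_lid (a joint): Angle of the incubator's grey lid in rad: 0 closed, grows as its front edge rises, stop at 1.4; 60 degrees is 1.047. The lid is 220 mm wide, 165 mm deep, 24 mm thick with a clear window, about 0.5 kg; the hinge is nearly free and the lid falls shut from any angle.
- lid_hinge (a point): Middle of the lid's hinge line, 105 mm behind the incubator's origin (its +x), 88 mm above the desk; the hinge line runs along the incubator's y. Fixed.
- lid_handle (a point): Middle of the lid's handle: a round steel bar 12 mm thick along the incubator's y, 110 mm long, carried at its ends by two arms 45 mm in front of the lid's front edge, with open space around it. Moves with the lid: lid closed, it is 210 mm from the hinge line towards the robot and 12 mm above it (100 mm above the desk).
- wash_bottle: Bystander, loose: white wash bottle with a bent spout, 56 mm across, 180 mm tall. Origin: centre of its underside.
- specimen_jar: Bystander, loose: small lidded specimen jar, 52 mm across, 65 mm tall. Origin: centre of its underside.
- stapler: Bystander, loose: black stapler, 135 x 36 x 52 mm. Origin: centre of its underside.
- tube_rack: Bystander, loose: white open tube rack, 200 x 66 x 60 mm (75 mm to the tops of a few glass tubes). Origin: centre of its underside.
- timer: Bystander, loose: flat square timer, 62 x 62 x 19 mm. Origin: centre of its underside.
- barcode_scanner: Bystander, loose: hand-held barcode scanner lying on its side, about 90 x 160 x 36 mm. Origin: centre of its underside.
- tape_dispenser: Bystander, loose: tape dispenser, 140 x 55 x 75 mm. Origin: centre of its underside.
Mind the look-alikes: they are no part of the job. Leave any turquoise look-alike of the box_cover alone.

How it is judged (in metres and radians):
On the way, in this order (a step that is already met when the one before it is completed fails the run):
1. the cover is lifted clear off the tube box (height (world z) of box_cover above 0.09 m and contact force between box_cover and the fingers above 0.2 N and contact force between box_cover and tube_box below 0.02 N), for 0.2 s.
2. the cover lies flat, knob up, in the middle of the bench mat, let go (horizontal distance between box_cover and bench_mat below 0.05 m and height (world z) of box_cover below 0.008 m and angle between box_cover's own z axis and vertical below 0.1 rad and linear speed of box_cover below 0.02 m/s and contact force between box_cover and the arm below 0.05 N and contact force between box_cover and the fingers below 0.05 N), for 0.3 s.
3. the incubator lid is held open by the fingers at about 60 degrees (value of joint incubator_lid between 0.907 and 1.187 rad and velocity of joint incubator_lid between -0.06 and 0.06 rad/s and contact force between incubator_lid and the fingers above 0.3 N), for 0.5 s.
At the end, for the whole second after the job is handed in: The lid stands still, 60 degrees open give or take 8 (0.907 to 1.187 rad), held by the fingers alone; the cover lies flat, knob up, let go, at most 50 mm from the mat's middle; the tube box and bystanders are upright and within 30 mm of their starts (all of step 2 and all of step 3 and contact force between incubator_lid and box_cover below 0.2 N and contact force between incubator_lid and tube_box below 0.2 N and contact force between incubator_lid and wash_bottle below 0.2 N and contact force between incubator_lid and specimen_jar below 0.2 N and contact force between incubator_lid and stapler below 0.2 N and contact force between incubator_lid and tube_rack below 0.2 N and contact force between incubator_lid and timer below 0.2 N and contact force between incubator_lid and barcode_scanner below 0.2 N and contact force between incubator_lid and tape_dispenser below 0.2 N and distance of each of wash_bottle, specimen_jar, stapler, tube_rack, timer, barcode_scanner, tape_dispenser, tube_box from where it was at the start of the episode below 0.03 m and angle between each of wash_bottle, specimen_jar's own z axis and vertical below 0.3 rad and angle between tube_box's own z axis and vertical below 0.1 rad); the arm keeps its last pose, push and grip.
It fails at once if the cover is dropped: in the air with nothing touching it, more than 25 mm above the desk (contact force between box_cover and anything else below 0.001 N and height (world z) of box_cover above 0.028 m).
It fails at once if the tube box or a bystander is pushed away or tipped (not (distance of each of wash_bottle, specimen_jar, stapler, tube_rack, timer, barcode_scanner, tape_dispenser, tube_box from where it was at the start of the episode below 0.03 m and angle between each of wash_bottle, specimen_jar's own z axis and vertical below 0.3 rad and angle between tube_box's own z axis and vertical below 0.1 rad)).
It also fails if it takes over 67 s, if anything falls off the work surface, if the arm or the gripper's body presses on something with over 40 N, if the wrist force passes 120 N, or if a joint passes its speed limit or range.

ROBOT

A 6-joint arm with a two-finger parallel gripper is mounted at the origin on the work surface. World frame = base frame: x ahead of the robot, y to its left, z up, the work surface at z = 0. Lengths are in mm, angles in degrees, forces in N, time in s.
With the tool pointing down it reaches from about 350 to 850 mm from the base axis. Payload 8.1 kg.
Tool frame: the origin (TCP) lies at the very end of the fingers, on their centre line; the grasp point (between the pads) lies 19 mm behind it; z points along the fingers, y is the direction in which the jaws open and shut (so a half turn about z gives the same grasp; the last joint's range is limited). The gripper opens to 85 mm and grips with 20 to 120 N. Pads are 22 mm wide; open, the fingers measure 114 mm over their backs; the gripper's body (76 mm by 85 mm) begins 54 mm behind the grasp point. The pads swing forward as they close: fully open they stand 13 mm farther back than shut.
Start: joints at [66.841, 7.471, 85.268, -0, 87.261, -4.893], TCP at [188.035, 569.779, 231.292] pointing down, gripper open.
Joint ranges: [-169.43, 169.43], [-51.17, 129.36], [1.28, 143.12], [-76.62, 256.62], [0, 156.53], [-152.29, 152.29]. Speed limits (degrees/s): [136.94, 136.94, 159.86, 180, 180, 180].

INTERFACE

Orientations are given as [roll, pitch, yaw] about the fixed x, y, z axes, in that order (R = Rz(yaw) Ry(pitch) Rx(roll)).
In Python, from bench import r gives the robot as it stands.
- The arm moves only by the shell command python3 -m jog 'ROWS' [OPENING] [FORCE]. ROWS is JSON, a list of rows, each a list of 6 numbers: the shift along the tool's x, y, z normalised to -1 to 1, where 1 is 0.25 m, then the turn, a rotation vector about the tool's x, y, z normalised to -1 to 1, where 1 is pi rad. In form: [[x, y, z, ax, ay, az], ...]. A call has 1 to 10 rows; each row is the pose to reach, as a shift and turn from the pose commanded when the call began, along the tool's axes at that moment, turning the shorter way round; what a row does not reach only later rows make up. A row lasts 1/10 s, in which the tool goes at most 50 mm and 8.59 degrees, less where a joint would pass 70% of its speed; a pose out of reach is approached as far as the arm can. A call with a number of a shift or a turn outside -1 to 1 is refused whole. A call with a gripper value outside its range is refused whole. OPENING is the opening, from 0 (shut) to 1 (fully open), set as the call begins (- or left out, the last holds). The fingers move at their own pace and stop on an object; FORCE is the grip in N (left out, the last holds). Time passes only in rows, so rows that repeat a pose let the fingers close. It gives the time, the measured TCP pose, the force and the opening at its end, in the units of the state.
- r.sense(): the state, without advancing time (a new reading comes with each control period).
- r.snapshot(name): name is "scene" or "top"; returns a dict with "pixels" (400x640x3 uint8, red, green, blue), "intrinsics" (3x3 intrinsics, pixels), "extrinsics" (4x4, takes a point from camera to world coordinates). Camera axes: x right, y down, z forward; pixel columns grow to the right and rows downward; lengths in mm; the calibration is good to about 2 mm. A picture is of the moment at which its call begins. There is no depth.
- r.hand_in(): hands the job in, once; it reports no verdict.
The state is a dict: "time": time; "joint_pos": joint angles; "qd": joint speeds; "joint_efforts": joint torques, N m; "tool_pos": TCP position; "tcp_rot": TCP orientation; "ft_force": force on the tool from outside, world axes, zero at the start; "wrist_torque": the same for the moment, N m; "finger_gap": finger opening in mm.
Only numpy, scipy, OpenCV 4.12 (cv2) and the standard library are available. Lean on these libraries where they do the work, as an engineer would, in place of code of your own. Each camera call takes 0.05 s, during which the arm holds its last target.

## Working session

There is one attempt and no reset: what is moved stays moved. The work goes in short steps, Python scripts to look and compute and a shell command to move; the robot and the scene stay as the last step left them, time stands still between calls to the robot, and variables do not carry over. Pictures are saved under pics/ and viewed, and the job is handed in when it is done.

```bash
ls; mkdir -p pics
python3 - <<'E'
from bench import r
import cv2,pickle
for n in("scene","top"):
    s=r.snapshot(n); cv2.imwrite(f"pics/{n}0.png",s["pixels"][:,:,::-1]); pickle.dump(s,open(n+"0.pkl","wb"))
    print(s["intrinsics"],s["extrinsics"])
print(r.sense())
E
```

```text
pics
[[386.40793402   0.         319.52184151]
 [  0.         386.40793402 197.88243967]
 [  0.           0.           1.        ]] [[-5.18729146e-01  5.97712394e-01 -6.11277324e-01  1.30269004e+03]
 [ 8.54852738e-01  3.72757363e-01 -3.60941469e-01  4.66606955e+02]
 [ 1.21189346e-02 -7.09782955e-01 -7.04316185e-01  9.56538420e+02]
 [ 0.00000000e+00  0.00000000e+00  0.00000000e+00  1.00000000e+00]]
[[490.87113832   0.         327.44180885]
 [  0.         490.87113832 200.59824922]
 [  0.           0.           1.        ]] [[-2.76557494e-02 -9.89945242e-01  1.38721221e-01  2.71211746e+02]
 [-9.99615230e-01  2.76842801e-02 -1.72422695e-03 -1.37992064e+01]
 [-2.13350688e-03 -1.38715530e-01 -9.90329970e-01  1.94567471e+03]
 [ 0.00000000e+00  0.00000000e+00  0.00000000e+00  1.00000000e+00]]
{'time': 0.1, 'joint_pos': array([ 6.68418091e+01,  7.51157291e+00,  8.53245252e+01,  6.66943759e-04,
        8.72613201e+01, -4.89283325e+00]), 'qd': array([-0.0565605 , -0.06886538, -0.0971473 ,  0.09667287, -0.00193908,
        0.00661287]), 'joint_efforts': array([ 2.15638800e-03, -5.70939231e+01, -5.01950812e+01, -1.43592683e-05,
        7.89251615e-03, -2.23262134e-05]), 'tool_pos': array([187.82451825, 569.31296782, 230.32683724]), 'tcp_rot': array([-1.79902994e+02, -8.97271385e-03,  1.61734602e+02]), 'ft_force': array([-1.02789664,  0.62288938, -0.84460229]), 'wrist_torque': array([-0.01619386,  0.01318245,  0.02231928]), 'finger_gap': 85.39295916790832}
```

View pics/scene0.png

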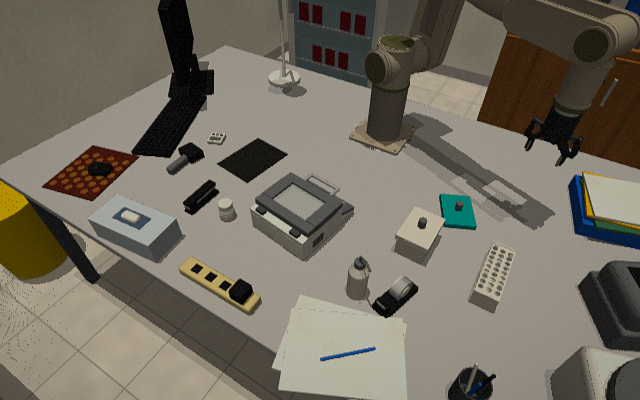

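View pics/top0.png

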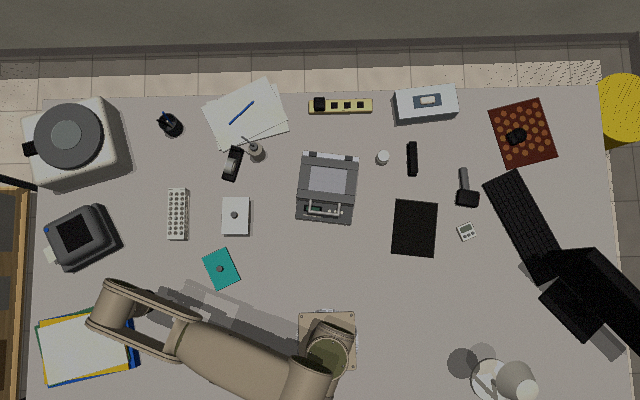

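The top view has three candidates for the cover: white with a grey knob at (235,215), the turquoise look-alike at (221,268), and the grey-blue tissue box at (426,102). By the description it is the white one. I'll check that in close crops.

```bash
cat > h.py <<'E'
import numpy as np,cv2,pickle
def load(n): return pickle.load(open(n+".pkl","rb"))
def ray(s,u,v):
    K,E=s["intrinsics"],s["extrinsics"]
    d=E[:3,:3]@np.linalg.solve(K,[u,v,1]); return E[:3,3],d
def atz(s,u,v,z):
    o,d=ray(s,u,v); return o+d*(z-o[2])/d[2]
def proj(s,P):
    K,E=s["intrinsics"],s["extrinsics"]
    P=np.atleast_2d(P); c=(P-E[:3,3])@E[:3,:3]; q=c@K.T; return q[:,:2]/q[:,2:]
def crop(s,u,v,w,h,k,fn,pts=None):
    im=s["pixels"][v:v+h,u:u+w,::-1].copy(); im=cv2.resize(im,None,fx=k,fy=k,interpolation=cv2.INTER_CUBIC)
    if pts is not None:
        for p in proj(s,pts): cv2.circle(im,(int((p[0]+.5-u)*k),int((p[1]+.5-v)*k)),2,(0,0,255),-1)
    cv2.imwrite(fn,im)
E
python3 - <<'E'
from h import *
t,s=load("top0"),load("scene0")
crop(t,205,140,240,140,3,"pics/c1.png") if 0 else crop(t,205,180,70,60,10,"pics/c1.png")
crop(s,380,190,80,60,10,"pics/c2.png")
crop(t,285,140,80,90,6,"pics/c3.png")
crop(s,240,165,120,100,6,"pics/c4.png")
crop(t,380,185,70,80,7,"pics/c5.png")
E
```

```text
(no output)
```

View pics/c1.png

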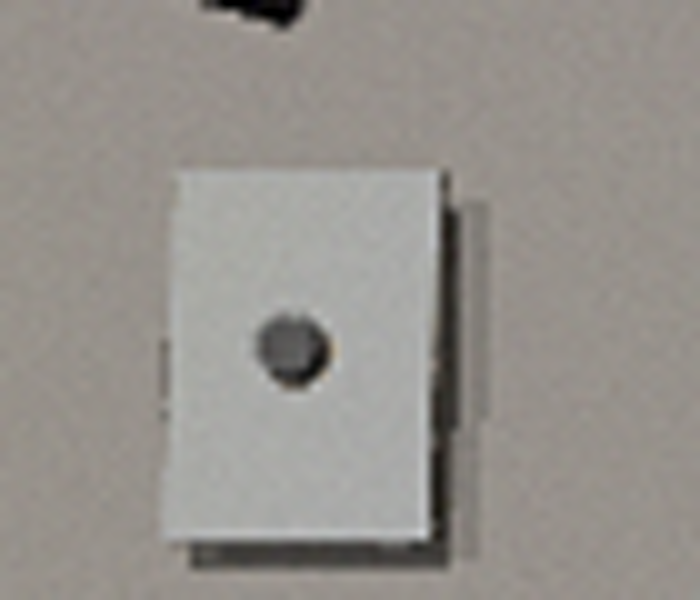

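View pics/c2.png

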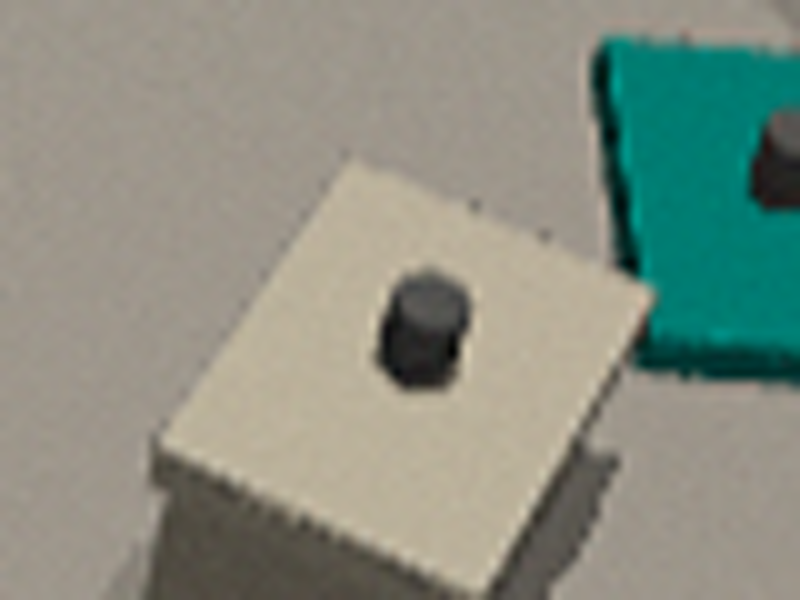

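View pics/c3.png

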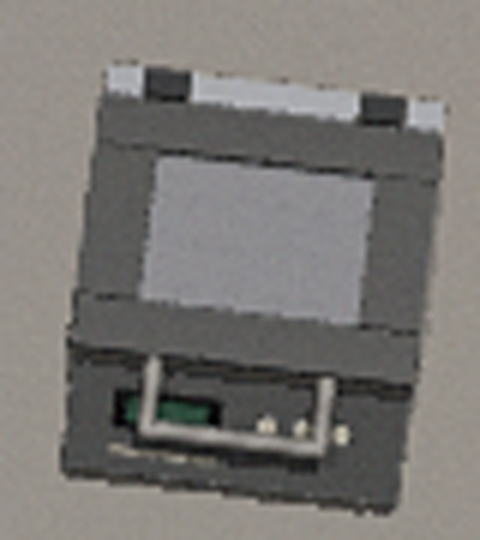

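View pics/c4.png

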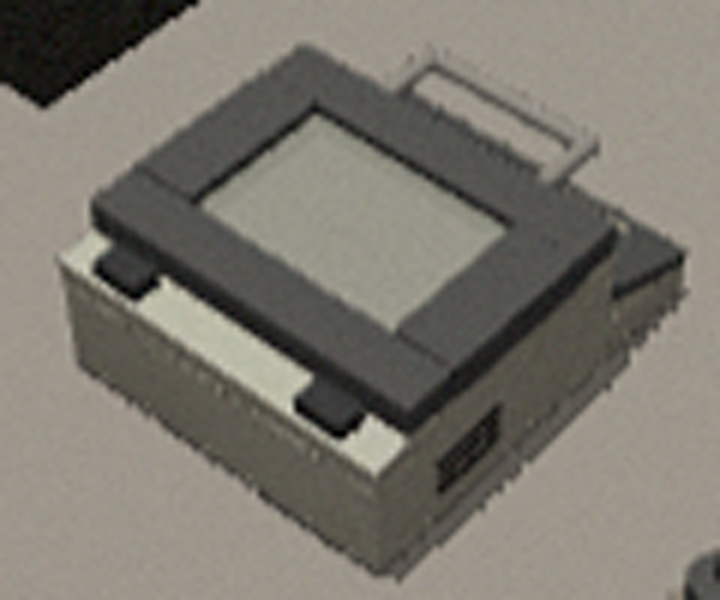

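View pics/c5.png

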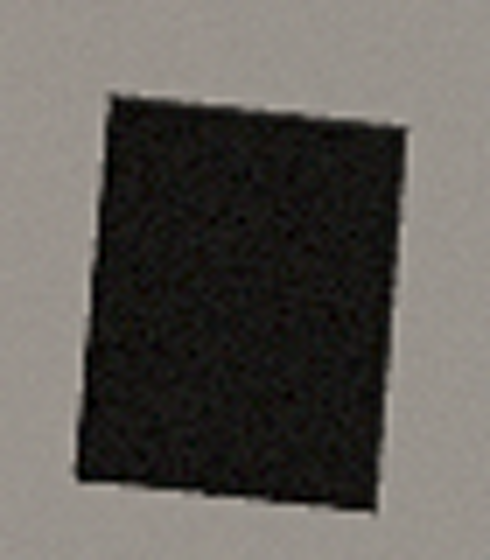

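Run:
```python
from h import *
np.set_printoptions(precision=1,suppress=True)
t,s=load("top0"),load("scene0")
def P(S,u0,v0,k,pts,z): return np.array([atz(S,u0+x/k-.5,v0+y/k-.5,z) for x,y in pts])
def rep(n,q): print(n,q[:,:2].round(1).tolist(),"ctr",q.mean(0),"sides",[round(float(np.linalg.norm(q[i]-q[(i+1)%len(q)])),1) for i in range(len(q))],"ang",[round(float(np.degrees(np.arctan2(*(q[(i+1)%len(q)]-q[i])[[1,0]]))),1) for i in range(len(q))])
rep("cov t",P(t,205,180,10,[(178,170),(440,170),(430,540),(163,540)],84))
rep("cov s",P(s,380,190,10,[(350,158),(655,290),(485,598),(160,440)],84))
print("knob",P(t,205,180,10,[(290,345)],114),P(s,380,190,10,[(430,300)],114))
rep("mat t",P(t,380,185,7,[(110,95),(405,128),(376,512),(80,480)],3))
rep("handle t",P(t,285,140,6,[(150,430),(325,447)],104))
rep("handle s",P(s,240,165,6,[(432,55),(598,145)],104))
rep("lid s",P(s,240,165,6,[(305,45),(615,238),(405,412),(95,200)],112))
rep("lid t",P(t,285,140,6,[(75,350),(415,385),(442,130),(105,95)],112))
for S,n,pts,z in((s,"s",[(150,435)],0),):pass
# bystander approx (top) bottle, jar, tape
print("bottle",atz(t,256,148,90),"jar",atz(t,383,157,60),"tape",atz(t,232,162,40))
```

```text
cov t [[559.1, 385.7], [556.3, 285.2], [414.4, 289.7], [417.2, 391.1]] ctr [486.8 337.9  84. ] sides [100.5, 142.0, 101.4, 142.0] ang [-91.6, 178.2, 88.4, -2.2]
cov s [[415.1, 291.3], [418.8, 391.6], [559.6, 388.3], [554.3, 286.4]] ctr [487.  339.4  84. ] sides [100.4, 140.8, 102.1, 139.3] ang [87.9, -1.3, -93.0, 178.0]
knob [[486.8 337.  114. ]] [[488.3 338.9 114. ]]
mat t [[546.0, -288.3], [522.3, -455.5], [305.4, -426.5], [327.9, -261.2]] ctr [ 425.4 -357.9    3. ] sides [168.9, 218.8, 166.8, 219.8] ang [-98.1, 172.4, 82.3, -7.1]
handle t [[490.8, 51.9], [477.0, -57.9]] ctr [483.9  -3.  104. ] sides [110.7, 110.7] ang [-97.2, 82.8]
handle s [[478.7, -52.7], [493.4, 61.5]] ctr [486.1   4.4 104. ] sides [115.1, 115.1] ang [82.7, -97.3]
lid s [[516.7, -111.9], [556.7, 106.2], [710.2, 77.4], [674.7, -134.9]] ctr [614.5 -15.8 112. ] sides [221.7, 156.2, 215.3, 159.7] ang [79.6, -10.6, -99.5, 171.7]
lid t [[541.8, 97.6], [513.6, -115.5], [676.6, -138.3], [705.4, 75.4]] ctr [609.4 -20.2 112. ] sides [214.9, 164.6, 215.6, 165.1] ang [-97.5, -8.0, 82.3, 172.3]
bottle [744.7 254.1  90. ] jar [ 702.1 -239.9   60. ] tape [703.2 356.9  40. ]
```

The crops show one plain white cover with a grey knob on the box (scene crop knob at (430,300)), so that is the choice. Sizes check out: cover 142 x 101 mm, mat 219 x 168 mm, handle 111 mm, lid 165 x 215 mm. The positions from the two cameras agree to within about 5 mm for the cover and lid, about 8 mm for the handle.

- **Cover:** (487, 338.5).
- **Mat:** (425, -358).
- **Handle:** (485, 0, 100).
- **Incubator yaw:** about -7.5 degrees, so tool yaw 82.5 suits both the knob and the bar.

I'm moving now.

```bash
cat >> h.py <<'E'
def go(target,ypr=None,frac=1):
    "prints normalised shift along tool axes from measured pose to target"
    from bench import r
    from scipy.spatial.transform import Rotation as R
    q=r.sense(); A=R.from_euler("xyz",q["tcp_rot"],degrees=True)
    d=A.inv().apply(np.array(target)-q["tool_pos"])/250
    out=d.round(3).tolist()
    if ypr is not None:
        out+=((A.inv()*R.from_euler("xyz",ypr,degrees=True)).as_rotvec()/np.pi).round(4).tolist()
    print("t",round(q["time"],2),"pos",q["tool_pos"].round(1),"rot",q["tcp_rot"].round(1),"F",q["ft_force"].round(1),"gap",round(float(q["finger_gap"]),1),"row",out)
E
python3 -m jog '[[-0.71,-0.25,0,0,0,0.44],[-0.71,-0.25,0,0,0,0.44],[-0.71,-0.25,0,0,0,0.44],[-0.71,-0.25,0,0,0,0.44],[-0.71,-0.25,0,0,0,0.44],[-0.71,-0.25,0,0,0,0.44],[-0.71,-0.25,0,0,0,0.44],[-0.71,-0.25,0,0,0,0.44],[-0.71,-0.25,0,0,0,0.44],[-0.71,-0.25,0,0,0,0.44]]' 1 40
python3 -c "
from h import go
go([487,338.5,170],[180,0,82.5])"
```

```text
time: 1.1
tool_pos: [336.8, 454.5, 230.7]
tcp_rot: [-180.0, 0.0, 82.2]
ft_force: [-0.5, -0.8, 0.8]
finger_gap: 85.1
t 1.1 pos [336.8 454.5 230.7] rot [-180.     0.    82.2] F [-0.5 -0.8  0.8] gap 85.1 row [-0.378, 0.658, 0.243, -0.0002, 0.0003, -0.0016]
```

```bash
python3 -m jog '[[-0.1,0.16,0.06,0,0,0],[-0.19,0.33,0.12,0,0,0],[-0.28,0.5,0.18,0,0,0],[-0.378,0.658,0.243,0,0,0],[-0.378,0.658,0.243,0,0,0],[-0.378,0.658,0.243,0,0,0],[-0.378,0.658,0.243,0,0,0]]' 1 40
python3 - <<'E'
from h import *
from bench import r
go([487,338.5,90],[180,0,82.5])
for n in("scene","top"):
    s=r.snapshot(n); pickle.dump(s,open(n+"1.pkl","wb"))
crop(load("scene1"),350,130,130,100,6,"pics/d1.png")
crop(load("top1"),195,170,80,80,6,"pics/d2.png")
E
```

```text
time: 1.8
tool_pos: [487.4, 340.2, 170.6]
tcp_rot: [-180.0, -0.0, 82.6]
ft_force: [0.2, 0.3, -0.6]
finger_gap: 85.6
t 1.8 pos [487.4 340.2 170.6] rot [-180.    -0.    82.6] F [ 0.2  0.3 -0.6] gap 85.6 row [-0.007, -0.0, 0.323, -0.0001, -0.0001, 0.0003]
```

View pics/d1.png

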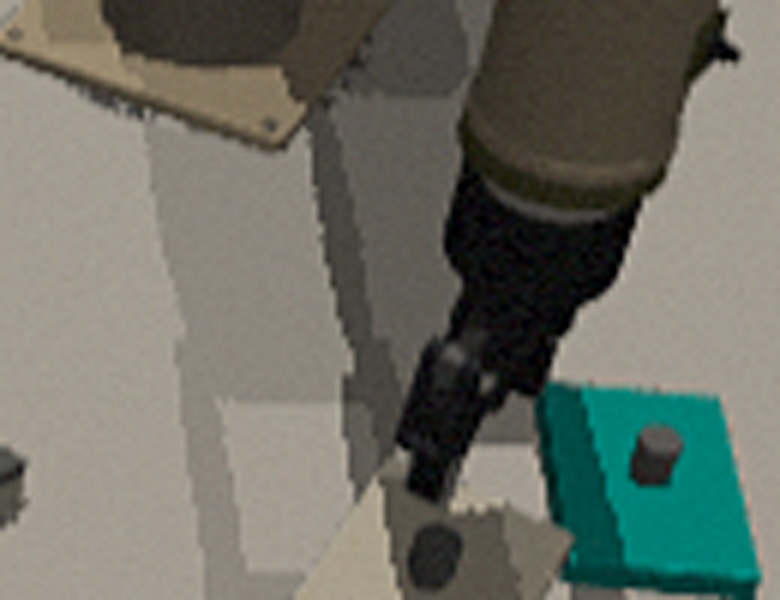

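The crop shows the gripper right above the white cover, with the knob just under the fingers at crop (435,555). I'm descending, then closing.

```bash
python3 -m jog '[[-0.007,0,0.06,0,0,0],[-0.007,0,0.12,0,0,0],[-0.007,0,0.18,0,0,0],[-0.007,0,0.24,0,0,0],[-0.007,0,0.28,0,0,0],[-0.007,0,0.31,0,0,0],[-0.007,0,0.323,0,0,0],[-0.007,0,0.323,0,0,0],[-0.007,0,0.323,0,0,0]]' 1 40
python3 -m jog '[[0,0,0,0,0,0],[0,0,0,0,0,0],[0,0,0,0,0,0],[0,0,0,0,0,0],[0,0,0,0,0,0],[0,0,0,0,0,0],[0,0,0,0,0,0],[0,0,0,0,0,0],[0,0,0,0,0,0],[0,0,0,0,0,0]]' 0 40
```

```text
time: 2.8
tool_pos: [488.1, 338.2, 90.5]
tcp_rot: [180.0, -0.0, 82.5]
ft_force: [0.1, -0.9, -0.5]
finger_gap: 85.3
time: 3.8
tool_pos: [487.8, 338.1, 90.1]
tcp_rot: [180.0, -0.0, 82.5]
ft_force: [-0.2, -0.1, 4.8]
finger_gap: 22.2
```

```bash
python3 -m jog '[[0,0,0,0,0,0],[0,0,0,0,0,0],[0,0,0,0,0,0]]' 0 40
python3 -m jog '[[0,0,-0.02,0,0,0],[0,0,-0.04,0,0,0],[0,0,-0.06,0,0,0],[0,0,-0.08,0,0,0],[0,0,-0.1,0,0,0],[0,0,-0.12,0,0,0],[0,0,-0.12,0,0,0]]' 0 40
python3 - <<'E'
from h import *
from bench import r
go([487,338.5,220],[180,0,82.5])
for n in("scene","top"):
    s=r.snapshot(n); pickle.dump(s,open(n+"2.pkl","wb"))
crop(load("scene2"),350,130,130,130,5,"pics/e1.png")
E
```

```text
time: 4.1
tool_pos: [487.9, 338.1, 90.1]
tcp_rot: [180.0, -0.0, 82.5]
ft_force: [0.4, -0.1, 4.3]
finger_gap: 22.8
time: 4.8
tool_pos: [488.1, 338.3, 120.9]
tcp_rot: [179.9, -0.1, 82.5]
ft_force: [-1.1, -1.3, -0.8]
finger_gap: 22.4
t 4.8 pos [488.1 338.3 120.9] rot [ 1.799e+02 -1.000e-01  8.250e+01] F [-1.1 -1.3 -0.8] gap 22.4 row [0.0, -0.004, -0.396, 0.0004, -0.0003, 0.0002]
```

View pics/e1.png

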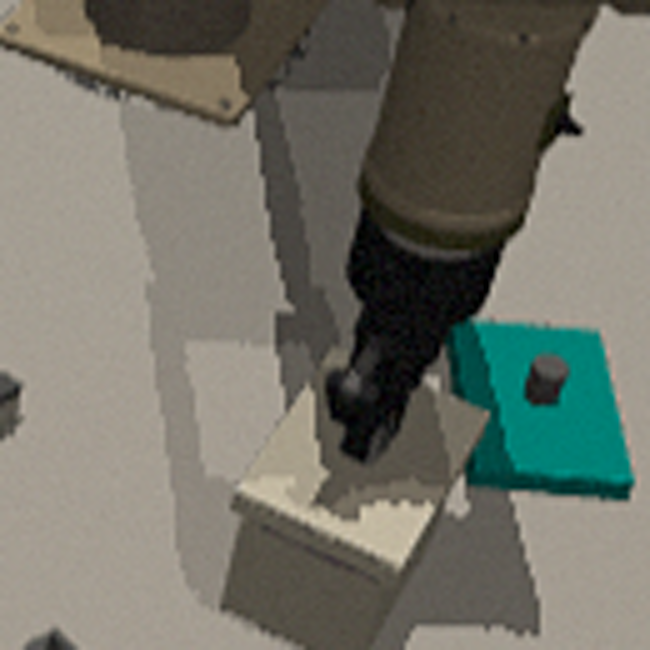

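The picture shows the cover clear of the box, held level by the knob. The TCP is 25 mm above the cover's origin, so it should sit at about z = 28 when the cover is on the mat. I'm lifting further and carrying.

```bash
python3 -m jog '[[0,0,-0.03,0,0,0],[0,0,-0.08,0,0,0],[0,0,-0.14,0,0,0],[0,0,-0.2,0,0,0],[0,0,-0.26,0,0,0],[0,0,-0.32,0,0,0],[0,0,-0.37,0,0,0],[0,0,-0.396,0,0,0],[0,0,-0.396,0,0,0]]' 0 40
python3 -c "
from h import go
go([425,-358,220],[180,0,82.5])"
```

```text
time: 5.8
tool_pos: [488.2, 338.3, 220.3]
tcp_rot: [179.9, -0.1, 82.5]
ft_force: [-0.0, -0.0, -1.2]
finger_gap: 22.2
t 5.8 pos [488.2 338.3 220.3] rot [ 1.799e+02 -1.000e-01  8.250e+01] F [-0.  -0.  -1.2] gap 22.2 row [-2.795, 0.111, -0.002, 0.0005, -0.0004, 0.0002]
```

```bash
python3 -m jog '[[-0.03,0,0,0,0,0],[-0.1,0,0,0,0,0],[-0.2,0.01,0,0,0,0],[-0.31,0.01,0,0,0,0],[-0.42,0.02,0,0,0,0],[-0.53,0.02,0,0,0,0],[-0.64,0.03,0,0,0,0],[-0.75,0.03,0,0,0,0],[-0.86,0.03,0,0,0,0],[-0.95,0.04,0,0,0,0]]' 0 40
python3 -m jog '[[-0.1,0,0,0,0,0],[-0.2,0,0,0,0,0],[-0.3,0.01,0,0,0,0],[-0.4,0.01,0,0,0,0],[-0.5,0.02,0,0,0,0],[-0.6,0.02,0,0,0,0],[-0.7,0.03,0,0,0,0],[-0.8,0.03,0,0,0,0],[-0.9,0.03,0,0,0,0],[-1,0.04,0,0,0,0]]' 0 40
python3 -c "
from h import go
go([425,-358,220],[180,0,82.5])"
```

```text
time: 6.8
tool_pos: [465.4, 99.4, 217.5]
tcp_rot: [-179.9, 0.1, 82.5]
ft_force: [0.2, -0.1, -0.4]
finger_gap: 22.2
time: 7.8
tool_pos: [442.8, -148.9, 217.6]
tcp_rot: [-179.9, -0.0, 82.5]
ft_force: [0.6, 1.0, -1.0]
finger_gap: 22.6
t 7.8 pos [ 442.8 -148.9  217.6] rot [-179.9   -0.    82.5] F [ 0.6  1.  -1. ] gap 22.6 row [-0.838, 0.038, -0.01, -0.0006, -0.0001, 0.0001]
```

```bash
python3 -m jog '[[-0.1,0,0,0,0,0],[-0.2,0.01,0,0,0,0],[-0.3,0.01,0,0,0,0],[-0.4,0.02,0,0,0,0],[-0.51,0.02,0,0,0,0],[-0.61,0.03,0,0,0,0],[-0.7,0.03,0,0,0,0],[-0.78,0.04,0,0,0,0],[-0.82,0.04,0,0,0,0],[-0.83,0.04,0,0,0,0]]' 0 40
python3 -m jog '[[0,0,0.05,0,0,0],[0,0,0.12,0,0,0],[0,0,0.2,0,0,0],[0,0,0.28,0,0,0],[0,0,0.36,0,0,0],[0,0,0.44,0,0,0],[0,0,0.51,0,0,0],[0,0,0.57,0,0,0],[0,0,0.6,0,0,0],[0,0,0.6,0,0,0]]' 0 40
python3 - <<'E'
from h import *
from bench import r
go([425,-358,30],[180,0,82.5])
for n in("scene","top"):
    s=r.snapshot(n); pickle.dump(s,open(n+"3.pkl","wb"))
crop(load("scene3"),190,90,130,110,5,"pics/f1.png")
crop(load("top3"),370,160,110,110,5,"pics/f2.png")
E
```

```text
time: 8.8
tool_pos: [426.1, -355.5, 217.8]
tcp_rot: [-179.9, -0.1, 82.5]
ft_force: [-0.5, 0.4, -0.8]
finger_gap: 22.1
time: 9.8
tool_pos: [426.4, -353.8, 67.2]
tcp_rot: [-179.9, -0.1, 82.6]
ft_force: [0.3, 0.4, -1.2]
finger_gap: 22.4
t 9.8 pos [ 426.4 -353.8   67.2] rot [-1.799e+02 -1.000e-01  8.260e+01] F [ 0.3  0.4 -1.2] gap 22.4 row [-0.018, -0.003, 0.149, -0.0007, -0.0005, 0.0004]
```

View pics/f1.png

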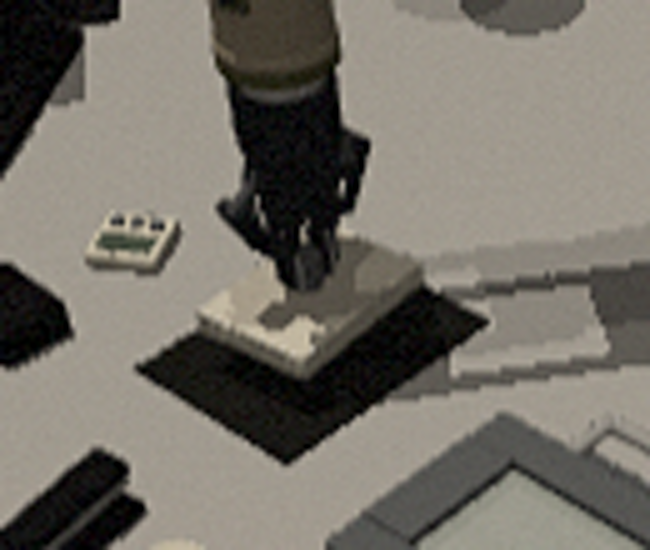

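View pics/f2.png

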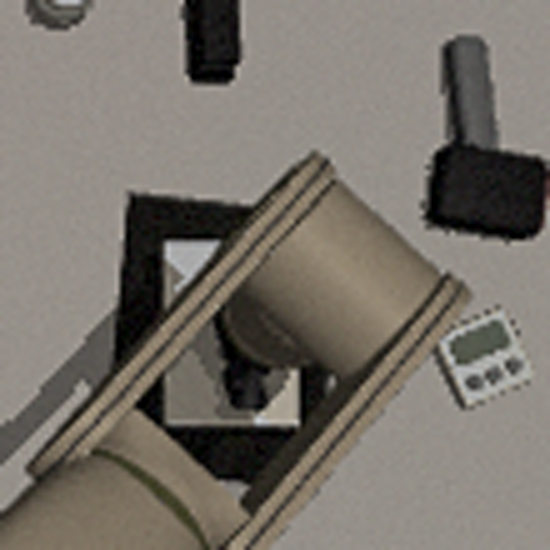

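The cover hangs level over the mat. In both views its margins on the mat look even, with the cover spanning crop (165..300, 240..425) in the top view. I'm lowering it gently with force checks.

```bash
python3 -m jog '[[-0.005,0,0.02,0,0,0],[-0.01,0,0.04,0,0,0],[-0.015,0,0.06,0,0,0],[-0.015,0,0.08,0,0,0],[-0.015,0,0.1,0,0,0],[-0.015,0,0.115,0,0,0],[-0.015,0,0.13,0,0,0],[-0.015,0,0.138,0,0,0],[-0.015,0,0.138,0,0,0]]' 0 40
python3 -c "
from h import go
go([425,-358,28],[180,0,82.5])"
```

```text
time: 10.8
tool_pos: [426.4, -358.5, 33.9]
tcp_rot: [-180.0, -0.0, 82.5]
ft_force: [0.8, 0.2, -1.7]
finger_gap: 22.6
t 10.8 pos [ 426.4 -358.5   33.9] rot [-180.    -0.    82.5] F [ 0.8  0.2 -1.7] gap 22.6 row [0.001, -0.006, 0.024, -0.0001, -0.0001, 0.0002]
```

```bash
python3 -m jog '[[0,0,0.004,0,0,0],[0,0,0.008,0,0,0],[0,0,0.012,0,0,0],[0,0,0.016,0,0,0],[0,0,0.018,0,0,0],[0,0,0.02,0,0,0],[0,0,0.022,0,0,0],[0,0,0.022,0,0,0]]' 0 40
python3 -m jog '[[0,0,0.001,0,0,0],[0,0,0.002,0,0,0],[0,0,0.003,0,0,0],[0,0,0.004,0,0,0],[0,0,0.004,0,0,0]]' 0 40
```

```text
time: 11.6
tool_pos: [426.5, -358.7, 28.7]
tcp_rot: [-180.0, -0.0, 82.5]
ft_force: [-0.2, -0.1, -1.3]
finger_gap: 22.3
time: 12.1
tool_pos: [426.6, -358.8, 28.1]
tcp_rot: [180.0, 0.0, 82.5]
ft_force: [-2.7, 2.0, 3.9]
finger_gap: 22.3
```

Contact: vertical force went from -1.3 to +3.9 N at z = 28.1, as predicted. I'm letting go.

```bash
python3 -m jog '[[0,0,0,0,0,0],[0,0,0,0,0,0],[0,0,0,0,0,0],[0,0,0,0,0,0],[0,0,0,0,0,0],[0,0,0,0,0,0],[0,0,0,0,0,0]]' 1
python3 -m jog '[[0,0,-0.04,0,0,0],[0,0,-0.12,0,0,0],[0,0,-0.24,0,0,0],[0,0,-0.4,0,0,0],[0,0,-0.56,0,0,0],[0,0,-0.72,0,0,0],[0,0,-0.8,0,0,0],[0,0,-0.8,0,0,0]]' 1
python3 - <<'E'
from h import *
from bench import r
go([485,-1,200],[180,0,82.5])
for n in("scene","top"):
    s=r.snapshot(n); pickle.dump(s,open(n+"4.pkl","wb"))
crop(load("scene4"),190,90,130,110,5,"pics/g1.png")
E
```

```text
time: 12.8
tool_pos: [426.6, -358.7, 27.8]
tcp_rot: [180.0, -0.0, 82.5]
ft_force: [0.6, 0.4, 0.3]
finger_gap: 85.4
time: 13.6
tool_pos: [428.2, -360.4, 233.5]
tcp_rot: [179.6, 0.3, 82.5]
ft_force: [0.2, -0.4, 0.1]
finger_gap: 85.5
t 13.6 pos [ 428.2 -360.4  233.5] rot [179.6   0.3  82.5] F [ 0.2 -0.4  0.1] gap 85.5 row [1.456, 0.037, 0.127, 0.0021, 0.0017, 0.0002]
```

View pics/g1.png

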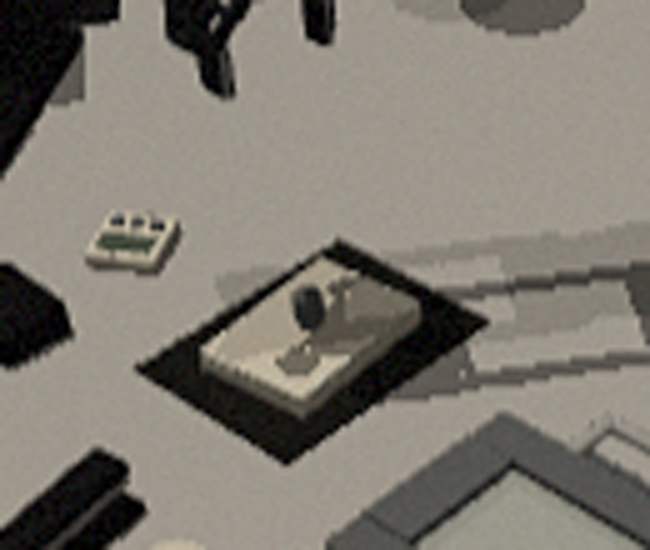

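The cover lies flat, knob up, in the middle of the mat (knob at crop (308,305)), and it is released. Next is the lid handle, with the fingers half open so they clear the lid's edge.

```bash
python3 -m jog '[[0.1,0,0.01,0,0,0],[0.25,0.01,0.02,0,0,0],[0.4,0.01,0.03,0,0,0],[0.55,0.01,0.04,0,0,0],[0.7,0.02,0.05,0,0,0],[0.82,0.02,0.06,0,0,0],[0.94,0.03,0.06,0,0,0],[0.98,0.03,0.06,0,0,0]]' 0.5 60
python3 -m jog '[[0.12,0,0.01,0,0,0],[0.25,0.01,0.03,0,0,0],[0.38,0.01,0.05,0,0,0],[0.46,0.01,0.06,0,0,0],[0.47,0.01,0.06,0,0,0],[0.47,0.01,0.06,0,0,0],[0.47,0.01,0.06,0,0,0]]' 0.5
python3 - <<'E'
from h import *
from bench import r
go([485,-1,85],[180,0,82.5])
for n in("scene","top"):
    s=r.snapshot(n); pickle.dump(s,open(n+"5.pkl","wb"))
q=np.array([[487,338.5]])
crop(load("scene5"),220,100,160,130,5,"pics/i1.png",[[485,-1,100],[491.5,53,106],[477,-56,106]])
crop(load("top5"),280,130,100,110,5,"pics/i2.png",[[485,-1,100]])
E
```

```text
time: 14.5
tool_pos: [465.0, -114.0, 210.8]
tcp_rot: [-179.8, -0.1, 82.7]
ft_force: [-0.1, -1.5, -0.3]
finger_gap: 42.4
time: 15.2
tool_pos: [483.3, -1.6, 197.4]
tcp_rot: [-180.0, 0.0, 82.5]
ft_force: [0.6, -0.6, 0.4]
finger_gap: 42.9
t 15.2 pos [483.3  -1.6 197.4] rot [-180.     0.    82.5] F [ 0.6 -0.6  0.4] gap 42.9 row [0.004, 0.007, 0.45, -0.0002, 0.0002, -0.0]
```

View pics/i1.png

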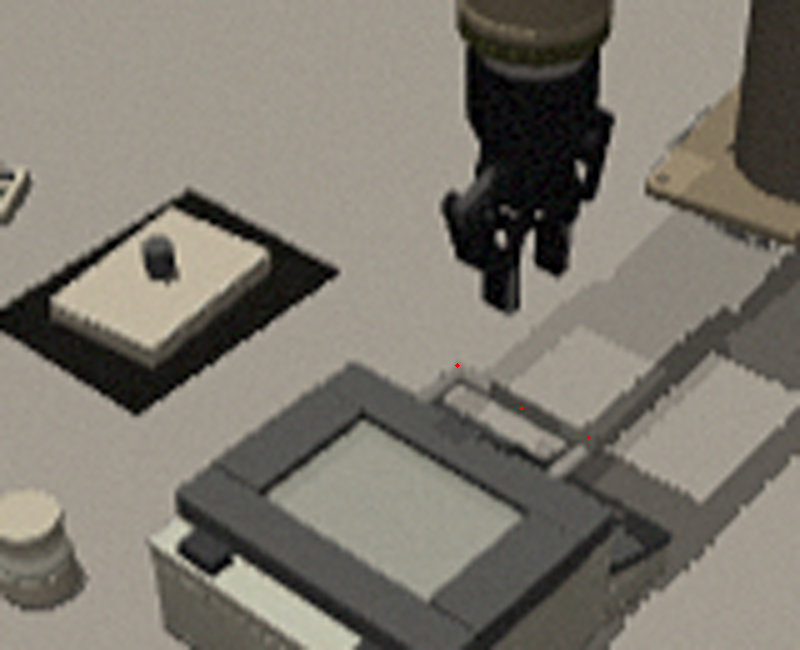

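View pics/i2.png

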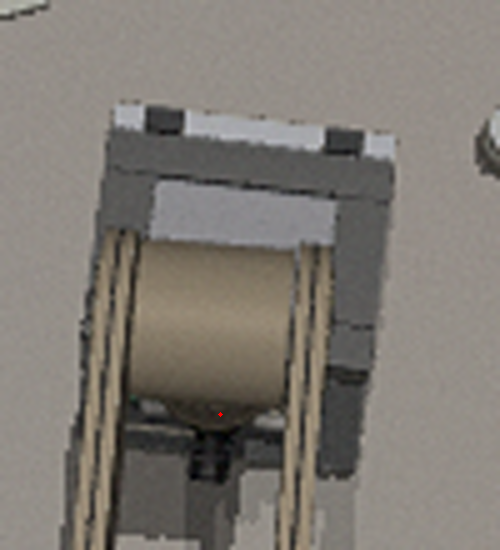

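The red target points fall on the handle bar in the scene crop, around (457..590, 370..440), with the fingers straight above. I'm descending around the bar.

```bash
python3 -m jog '[[0.004,0.007,0.05,0,0,0],[0.004,0.007,0.14,0,0,0],[0.004,0.007,0.22,0,0,0],[0.004,0.007,0.28,0,0,0],[0.004,0.007,0.34,0,0,0],[0.004,0.007,0.39,0,0,0],[0.004,0.007,0.43,0,0,0],[0.004,0.007,0.46,0,0,0],[0.004,0.007,0.46,0,0,0],[0.004,0.007,0.46,0,0,0]]' 0.5 60
python3 - <<'E'
from h import *
from bench import r
go([485,-1,83],[180,0,82.5])
s=r.snapshot("scene"); pickle.dump(s,open("scene6.pkl","wb"))
crop(s,270,120,110,90,7,"pics/j1.png")
E
```

```text
time: 16.3
tool_pos: [485.7, 0.1, 83.1]
tcp_rot: [180.0, -0.0, 82.5]
ft_force: [0.2, 0.4, 0.3]
finger_gap: 43.1
t 16.3 pos [4.857e+02 1.000e-01 8.310e+01] rot [180.   -0.   82.5] F [0.2 0.4 0.3] gap 43.1 row [-0.005, -0.002, 0.0, 0.0001, -0.0, 0.0002]
```

View pics/j1.png

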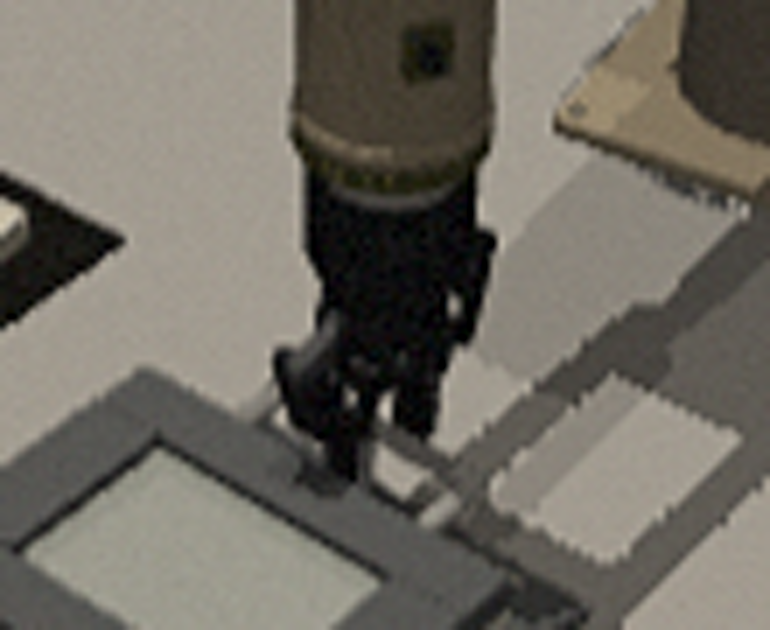

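The bar runs between the two fingers (crop (380,430)) and nothing is touching. I'm closing.

```bash
python3 -m jog '[[0,0,0,0,0,0],[0,0,0,0,0,0],[0,0,0,0,0,0],[0,0,0,0,0,0],[0,0,0,0,0,0],[0,0,0,0,0,0],[0,0,0,0,0,0],[0,0,0,0,0,0]]' 0 40
python3 - <<'E'
from h import *
from bench import r
go([485,-1,83],[180,0,82.5])
E
```

```text
time: 17.15
tool_pos: [484.5, 0.3, 83.4]
tcp_rot: [-179.9, 0.0, 82.5]
ft_force: [-8.2, -0.0, 9.3]
finger_gap: 10.7
t 17.15 pos [4.845e+02 3.000e-01 8.340e+01] rot [-179.9    0.    82.5] F [-8.2 -0.   9.3] gap 10.7 row [-0.005, 0.002, 0.002, -0.0007, 0.0, 0.0002]
```

Gripped: gap 10.7 on a 12 mm bar. Next I compute the arc about the hinge.

Run:
```python
import numpy as np
a0=np.arctan2(12,210);R=np.hypot(12,210)
f=lambda th:np.array([210-R*np.cos(a0+th),-(R*np.sin(a0+th)-12)])/250
A=np.radians
for lo,st in((0,2),(20,2),(40,2)):
    print(lo,[(f(A(lo+st*k))-f(A(lo))).round(3).tolist() for k in range(1,11)])
```

```text
0 [[0.002, -0.029], [0.005, -0.058], [0.01, -0.088], [0.015, -0.116], [0.021, -0.145], [0.028, -0.174], [0.037, -0.202], [0.046, -0.23], [0.056, -0.257], [0.067, -0.284]]
20 [[0.012, -0.027], [0.025, -0.053], [0.039, -0.079], [0.054, -0.104], [0.069, -0.129], [0.086, -0.153], [0.103, -0.177], [0.122, -0.2], [0.141, -0.223], [0.16, -0.244]]
40 [[0.021, -0.021], [0.042, -0.041], [0.064, -0.061], [0.086, -0.08], [0.109, -0.098], [0.133, -0.115], [0.158, -0.131], [0.183, -0.147], [0.208, -0.161], [0.234, -0.175]]
```

```bash
python3 -m jog '[[0,0.002,-0.029,0,0,0],[0,0.005,-0.058,0,0,0],[0,0.01,-0.088,0,0,0],[0,0.015,-0.116,0,0,0],[0,0.021,-0.145,0,0,0],[0,0.028,-0.174,0,0,0],[0,0.037,-0.202,0,0,0],[0,0.046,-0.23,0,0,0],[0,0.056,-0.257,0,0,0],[0,0.067,-0.284,0,0,0]]' 0 40
python3 - <<'E'
from h import *
from bench import r
go([485,-1,83],[180,0,82.5])
s=r.snapshot("scene"); pickle.dump(s,open("scene7.pkl","wb"))
crop(s,230,80,150,130,5,"pics/k1.png")
E
```

```text
time: 18.15
tool_pos: [500.0, -2.0, 153.6]
tcp_rot: [-179.7, 0.0, 82.5]
ft_force: [-11.3, -0.3, 0.6]
finger_gap: 10.8
t 18.15 pos [500.   -2.  153.6] rot [-179.7    0.    82.5] F [-11.3  -0.3   0.6] gap 10.8 row [-0.004, -0.058, 0.283, -0.0016, 0.0002, 0.0002]
```

View pics/k1.png

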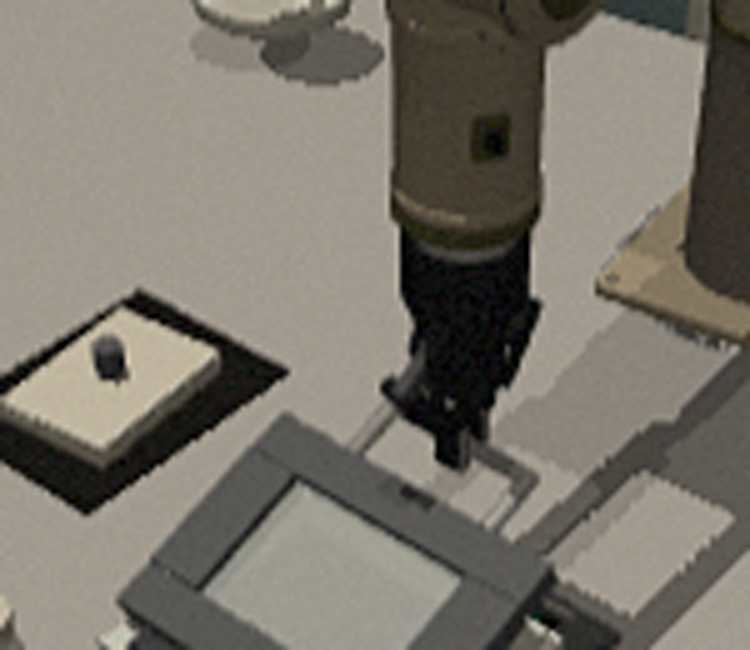

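The lid is rising with the bar held mid-span at crop (455,465). The steady -11 N in x means the path sits a millimetre or two too far forward. I'll trim that as I continue.

```bash
python3 -m jog '[[0,0.01,-0.027,0,0,0],[0,0.022,-0.053,0,0,0],[0,0.035,-0.079,0,0,0],[0,0.049,-0.104,0,0,0],[0,0.064,-0.129,0,0,0],[0,0.08,-0.153,0,0,0],[0,0.097,-0.177,0,0,0],[0,0.116,-0.2,0,0,0],[0,0.135,-0.223,0,0,0],[0,0.154,-0.244,0,0,0]]' 0 40
python3 -c "
from h import go
go([485,-1,83],[180,0,82.5])"
```

```text
time: 19.2
tool_pos: [538.3, -7.7, 216.5]
tcp_rot: [-179.8, 0.1, 82.5]
ft_force: [-19.0, -3.3, 12.0]
finger_gap: 10.2
t 19.2 pos [538.3  -7.7 216.5] rot [-1.798e+02  1.000e-01  8.250e+01] F [-19.   -3.3  12. ] gap 10.2 row [-0.0, -0.213, 0.535, -0.0013, 0.0006, 0.0001]
```

```bash
python3 -m jog '[[0,0.018,-0.024,0,0,0],[0,0.037,-0.047,0,0,0],[0,0.058,-0.068,0,0,0],[0,0.08,-0.088,0,0,0],[0,0.103,-0.107,0,0,0],[0,0.127,-0.125,0,0,0],[0,0.152,-0.142,0,0,0],[0,0.177,-0.158,0,0,0],[0,0.202,-0.172,0,0,0],[0,0.228,-0.186,0,0,0]]' 0 40
python3 -m jog '[[0,0,0,0,0,0],[0,0,0,0,0,0],[0,0,0,0,0,0],[0,0,0,0,0,0],[0,0,0,0,0,0]]' 0 40
python3 - <<'E'
from h import *
from bench import r
go([485,-1,83],[180,0,82.5])
for n in("scene","top"):
    s=r.snapshot(n); pickle.dump(s,open(n+"8.pkl","wb"))
crop(load("scene8"),230,40,150,170,4,"pics/l1.png")
p=r.sense()["tool_pos"]
ix=np.array([np.cos(np.radians(-7.5)),np.sin(np.radians(-7.5))])
dx=(p[:2]-[484.5,.3])@ix; dz=p[2]-83.4
v=np.array([210-dx,12+dz]); print(np.hypot(*v),np.degrees(np.arctan2(v[1],v[0]))-3.27)
E
```

```text
time: 20.2
tool_pos: [596.9, -16.1, 263.5]
tcp_rot: [179.9, 0.1, 82.5]
ft_force: [-6.8, -6.2, 6.9]
finger_gap: 10.1
time: 20.7
tool_pos: [597.0, -16.1, 263.7]
tcp_rot: [179.9, 0.1, 82.5]
ft_force: [-5.5, -6.3, 5.7]
finger_gap: 10.5
t 20.7 pos [597.  -16.1 263.7] rot [1.799e+02 1.000e-01 8.250e+01] F [-5.5 -6.3  5.7] gap 10.5 row [0.003, -0.454, 0.722, 0.0007, 0.0008, -0.0002]
215.04016645648863 60.11559551448553
```

View pics/l1.png

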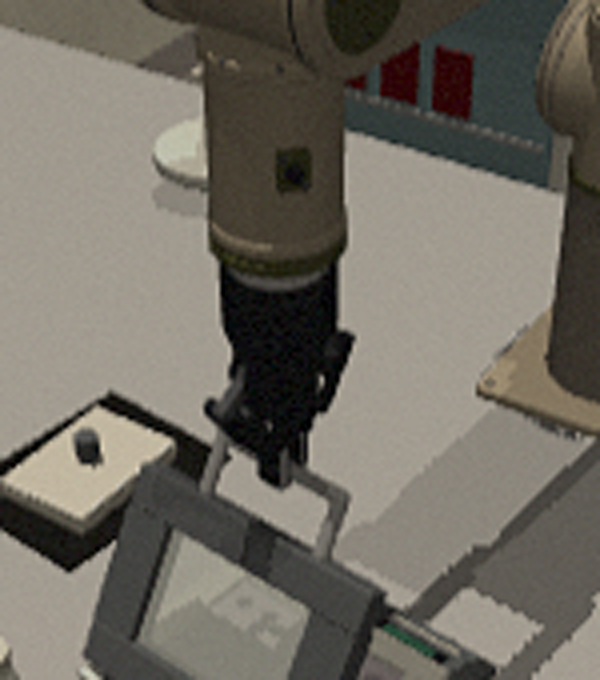

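The lid stands open with the bar in the fingers at crop (275,475), and forces are small and steady. I'll check the angle independently by fitting the lid geometry to the image.

Run:
```python
from h import *
s=load("scene8")
c=np.cos(np.radians(-7.5));sn=np.sin(np.radians(-7.5))
X=np.array([c,sn,0]);Y=np.array([-sn,c,0]);Z=np.array([0,0,1.])
H=np.array([484.,0,100])+210*X-12*Z
def lp(d,y,h,th): # d forward of hinge, h above hinge plane
    return H+X*(-(d*np.cos(th)-h*np.sin(th)))+Z*(d*np.sin(th)+h*np.cos(th))+Y*y
# sanity at closed on scene0: lid top corners
print(proj(load("scene0"),[lp(165,-110,24,0),lp(165,110,24,0),lp(210,-55,12,0),lp(210,55,12,0)]).round(1).tolist(), "seen",[(240+305/6,165+45/6),(240+615/6,165+238/6),(240+432/6,165+57/6),(240+598/6,165+147/6)])
for t in (52,56,60,64,68):
    th=np.radians(t); q=proj(s,[lp(165,-110,24,th),lp(165,110,24,th),lp(210,-55,12,th),lp(210,55,12,th)])
    print(t,((q+.5-[230,40])*4).round(0).tolist())
th=np.radians(60)
crop(s,260,120,90,90,8,"pics/m1.png",[lp(165,-110,24,th),lp(165,110,24,th),lp(165,-110,0,th),lp(165,110,0,th),lp(210,-55,12,th),lp(210,55,12,th),lp(210,0,12,th)])
```

```text
[[290.0, 171.3], [343.3, 201.1], [311.3, 174.1], [337.6, 188.4]] seen [(290.8333333333333, 172.5), (342.5, 204.66666666666666), (312.0, 174.5), (339.6666666666667, 189.5)]
52 [[162.0, 460.0], [394.0, 588.0], [248.0, 436.0], [366.0, 497.0]]
56 [[151.0, 461.0], [385.0, 590.0], [236.0, 435.0], [355.0, 497.0]]
60 [[141.0, 463.0], [375.0, 594.0], [224.0, 435.0], [343.0, 498.0]]
64 [[130.0, 466.0], [365.0, 598.0], [211.0, 437.0], [331.0, 501.0]]
68 [[118.0, 470.0], [355.0, 604.0], [197.0, 441.0], [317.0, 505.0]]
```

View pics/m1.png

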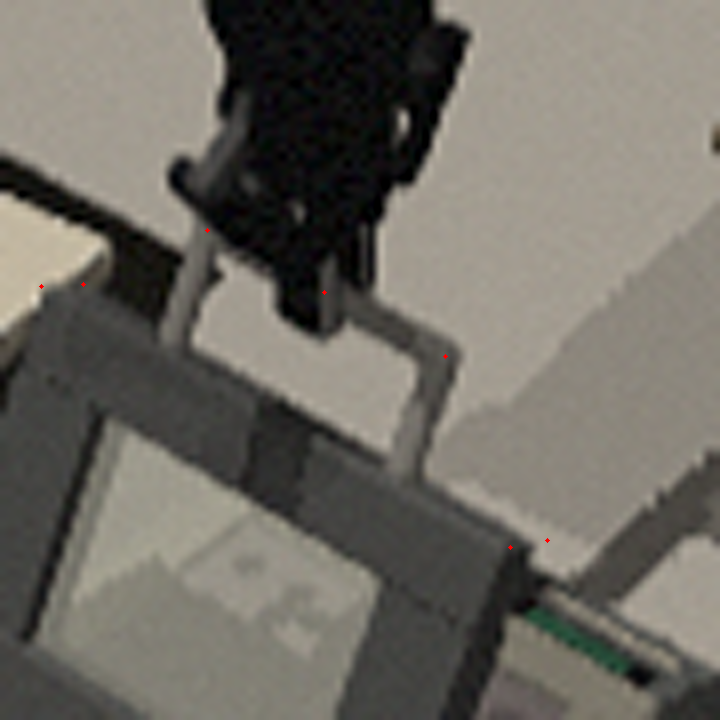

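The fit gives about 57-60 degrees: the handle points match 60 and the lid corners match about 57. Both are well inside 52-68. Last I check the cover and the bystanders.

```bash
python3 -m jog '[[0,0,0,0,0,0],[0,0,0,0,0,0],[0,0,0,0,0,0],[0,0,0,0,0,0]]' 0 40
python3 - <<'E'
from h import *
from bench import r
for n in("scene","top"):
    s=r.snapshot(n); pickle.dump(s,open(n+"9.pkl","wb"))
a,b=load("scene0")["pixels"],load("scene9")["pixels"]
d=(cv2.absdiff(a,b).max(2)>40).astype(np.uint8)*255
v=np.hstack([b[120:330,140:540,::-1],cv2.cvtColor(d[120:330,140:540],cv2.COLOR_GRAY2BGR)]); cv2.imwrite("pics/n1.png",v)
crop(load("top9"),210,130,270,150,3,"pics/n2.png",[[425,-358,3]])
E
```

```text
time: 21.2
tool_pos: [597.0, -16.1, 263.6]
tcp_rot: [179.9, 0.1, 82.5]
ft_force: [-5.9, -6.7, 6.2]
finger_gap: 10.3
```

View pics/n1.png

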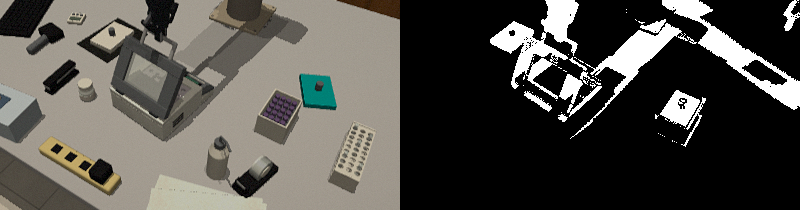

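Run:
```python
from h import *
crop(load("top9"),210,130,265,150,3,"pics/n3.png",[[425,-358,3]])
```

```text
(no output)
```

View pics/n3.png

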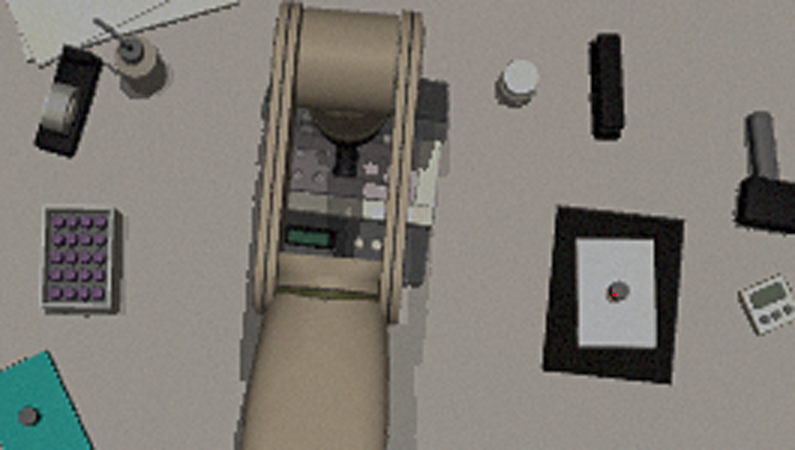

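The pictures show the cover centred on the mat (knob at crop (618,291), on the target point). The open box is where it was, and the difference image shows no change at any bystander. The pose is steady, so I'm handing in.

```bash
python3 -c "
from bench import r
print(r.hand_in())"
```

```text
the job is handed in; nothing more can be done
None
```

I lifted the white cover off by its knob and set it down at the middle of the mat. I lowered it until the wrist felt contact at z ≈ 28 mm before letting go. I then gripped the incubator's handle bar, raised the lid, and handed in at 21.3 s with the fingers still holding it.

**Last checks:**
- **Cover:** it lies flat, knob up, with its knob at the mat's centre to within a few mm in the top view.
- **Tube box and bystanders:** the before-and-after scene pictures show no movement of any of them.
- **Lid:** the arm's position puts it at 60.1°, while the lid corners in the picture suggest about 57° and the handle about 60°. These disagree slightly but are all within 52–68°.
- **Grip:** the pose held steady over the last 0.5 s, with 10.3 mm measured between the fingers on the 12 mm bar. That gauge also read about 22 mm on the 24 mm knob. The outside force on the tool was about 11 N.

**Slip while lifting:** the bar probably slid about 4–5 mm along the pads on the way up. It was still well between the fingers at the end.

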